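Rock the vial sorter's seesaw gate over to the open chute

TASK

Three small capped vials are waiting on the seesaw gate of the bench sorter, stuck behind the red shutter of the closed chute. With your fingertips press down a blue finger pad at the gate's raised end until the gate has rocked fully over and all three vials have rolled down the open green chute; then take the hand away, leaving the gate leaning that way. Do not touch or pick up the vials, and leave the jar, beaker and dropper bottle beside the sorter standing where they are.

Things in the scene. Friction and masses are not known exactly. Their poses are not given: they have to be found in the camera images.
- sorter: Fixed white base plate of the sorter, 110 (x) x 480 (y) x 12 mm, turned any way. Origin: centre of its underside, z up. The gate lies along y on a pivot line parallel to x, 85 mm above the origin. Green open chute at the -y end, y -113 to -227 mm, falling away to an end wall; grey chute at +y, closed by a red shutter at y 116 mm (top 122 mm above the bench, highest fixed part).
- gate (a joint): Lean of the seesaw gate, rad: 0 = starting stop (low at the red shutter, raised at the green chute), 0.26 = level, 0.52 = other stop (fully over, green end low). White trough 220 mm long, 43 mm wide outside, open at both ends, walls to 20 mm above the pivot line. 1 to 2 N on a pad rocks it; slight pivot friction (0.014 N m) keeps the empty gate where it is left.
- raised_pad (a point): Blue finger pad at the gate's end that is raised at the start (green chute's end), on the sorter's +x side, 45.5 mm out from the trough's midline, clear of the vials. Pad 46 x 48 mm, 6 mm thick; the point is the middle of its top face. As the gate rocks it swings from about 118 down to 75 mm above the bench, on an arc about the pivot line. Only the 12 mm base plate lies under it.
- raised_pad2 (a point): The like pad on the -x side of the same raised end; either one is enough. Pad 46 x 48 mm, 6 mm thick; the point is the middle of its top face. As the gate rocks it swings from about 118 down to 75 mm above the bench, on an arc about the pivot line. Only the 12 mm base plate lies under it.
- open_chute (a point): Middle of the green chute's sloping floor (floor 116 mm long, 37 mm wide between its walls, sloping 0.2 rad).
- jar: Loose bystander: closed amber jar, 56 mm across, 75 mm tall, upright. Origin: centre of its underside.
- beaker: Loose bystander: open glass beaker, 66 mm across the rim, 85 mm tall, upright. Origin: centre of its underside.
- dropper: Loose bystander: white dropper bottle, 40 mm across, 90 mm tall, black cap, upright. Origin: centre of its underside.
- vial0: Loose capped vial nearest the red shutter at the start: amber with a white cap, 24 mm diameter, 31 mm long, about 30 g, lying across the gate so that it rolls along it. Origin: its centre.
- vial1: Loose capped vial in the middle of the row at the start: amber with a white cap, 24 mm diameter, 31 mm long, about 30 g, lying across the gate so that it rolls along it. Origin: its centre.
- vial2: Loose capped vial last of the row, nearest the pivot at the start: amber with a white cap, 24 mm diameter, 31 mm long, about 30 g, lying across the gate so that it rolls along it. Origin: its centre.
Not all that is in view belongs to the job. Leave any pink or turquoise look-alike of the vial2 alone.

How it is judged:
By the outcome, as a careful person would: the job done as asked, in the order asked, and still so for the second after the job is handed in, with the robot touching nothing.
It also fails if it takes over 32 s, if anything falls off the work surface, if the arm or the gripper's body presses on something with over 40 N, if the wrist force passes 120 N, or if a joint passes its speed limit or range.

ROBOT

A 6-joint arm with a two-finger parallel gripper is mounted at the origin on the work surface. World frame = base frame: x ahead of the robot, y to its left, z up, the work surface at z = 0. Lengths are in mm, angles in rad, forces in N, time in s.
With the tool pointing down it reaches from about 350 to 775 mm from the base axis. Payload 7.3 kg.
Tool frame: the origin (TCP) lies between the finger pads; the fingertips stand 22 mm ahead of it and the grasp point (between the pads) lies 3 mm ahead of it (nose_length is the distance from the TCP to the fingertips, in mm); z points along the fingers, y is the direction in which the jaws open and shut (so a half turn about z gives the same grasp; the last joint's range is limited). The gripper opens to 92 mm and grips with 3 to 60 N. Pads are 19 mm wide; open, the fingers measure 130 mm over their backs; the gripper's body (75 mm by 190 mm) begins 47 mm behind the grasp point.
Start: joints at [1.042, 0.342, 1.524, -0, 1.275, -0.146], TCP at [196.084, 487.026, 248.741] pointing down, gripper open.
Joint ranges: [-2.53, 2.53], [-0.77, 2.02], [0.04, 2.7], [-1, 4.14], [0.28, 2.66], [-3.11, 3.11]. Speed limits (rad/s): [2.57, 2.57, 3.14, 3.14, 3.14, 3.14].

INTERFACE

Orientations are given as [roll, pitch, yaw] about the fixed x, y, z axes, in that order (R = Rz(yaw) Ry(pitch) Rx(roll)).
In Python, from plant import get_obs, capture, close_job, nose_length gives the robot as it stands.
- The arm moves only by the tool step_arm, never from a script. Its argument "increments" is text: rows parted by semicolons, each of 7 numbers parted by spaces: the turn, a rotation vector about the tool's x, y, z in rad, then the shift along the tool's x, y, z in mm, then the opening, from -1 (shut) to 1 (fully open). A call has 1 to 20 rows; each row is the pose to reach, as a shift and turn from the pose commanded when the call began, along the tool's axes at that moment; what a row does not reach only later rows make up. A row lasts 1/8 s, in which the tool goes at most 62.5 mm and 10.7 degrees, less where a joint would pass 70% of its speed; a pose out of reach is approached as far as the arm can. A call with a gripper value outside its range is refused whole. The fingers move at their own pace and stop on an object; the grip force is fixed at half the most. Time passes only in rows, so rows that repeat a pose let the fingers close. It gives the time, the measured TCP pose, the force and the opening at its end, in the units of the state.
- get_obs(): the state, without advancing time (a new reading comes with each control period).
- capture(name): name is "side" or "top"; returns a dict with "frame" (420x560x3 uint8, red, green, blue), "K" (3x3 intrinsics, pixels), "extrinsics" (4x4, takes a point from world to camera coordinates). Camera axes: x right, y down, z forward; pixel columns grow to the right and rows downward; lengths in mm; the calibration is good to about 2 mm. A picture is of the moment at which its call begins. There is no depth.
- close_job(): hands the job in, once; it reports no verdict.
The state is a dict: "time": time; "joint_positions": joint angles; "dq": joint speeds; "tau": joint torques, N m; "tool_pos": TCP position; "tcp_rot": TCP orientation; "contact_force": force on the tool from outside, world axes, zero at the start; "moment": the same for the moment, N m; "grip_width": finger opening in mm.
Only numpy, scipy, OpenCV 4.12 (cv2) and the standard library are available. Lean on these libraries where they do the work, as an engineer would, in place of code of your own. Each camera call takes 0.05 s, during which the arm holds its last target.

## Working session

There is one attempt and no reset: what is moved stays moved. The work goes in short steps, Python scripts to look and compute and a tool call to move; the robot and the scene stay as the last step left them, time stands still between calls to the robot, and variables do not carry over. Pictures are saved under pics/ and viewed, and the job is handed in when it is done.

Besides the shell and the picture viewer there is one more tool, called after "Emit:" in YAML: its name, and indented under it one key for each argument. step_arm: Moves the arm, as the interface text tells. Its arguments: {"type":"object","properties":{"increments":{"type":"string"}},"required":["increments"]}

```bash
mkdir -p pics; python3 - <<'E'
from plant import *
import cv2,numpy as np,pickle
d={}
for n in("top","side"):
    c=capture(n);d[n]=c;cv2.imwrite(f"pics/{n}0.png",c["frame"][:,:,::-1])
    print(n,c["K"].tolist(),np.round(c["extrinsics"],3).tolist())
pickle.dump(d,open("c0.pkl","wb"))
o=get_obs();print(o["time"],o["tool_pos"],o["tcp_rot"],o["grip_width"],nose_length)
E
```

```text
top [[383.00496381115636, 0.0, 275.7997467965203], [0.0, 383.00496381115636, 205.58237471653555], [0.0, 0.0, 1.0]] [[0.022, -0.999, 0.035, 2.39], [-0.991, -0.027, -0.135, 548.485], [0.136, -0.032, -0.99, 747.591], [0.0, 0.0, 0.0, 1.0]]
side [[454.64996536616513, 0.0, 281.9507993274014], [0.0, 454.64996536616513, 213.84240544926533], [0.0, 0.0, 1.0]] [[0.918, -0.396, -0.007, -511.205], [-0.221, -0.497, -0.839, 228.151], [0.328, 0.772, -0.544, 752.245], [0.0, 0.0, 0.0, 1.0]]
0.1 [195.8957482  486.73478388 248.13065046] [-3.14025074e+00 -2.19854625e-04  2.75886060e+00] 91.68206810879197 22.0
```

View pics/top0.png

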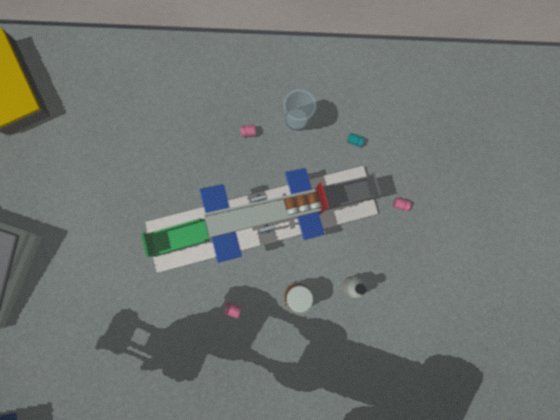

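View pics/side0.png

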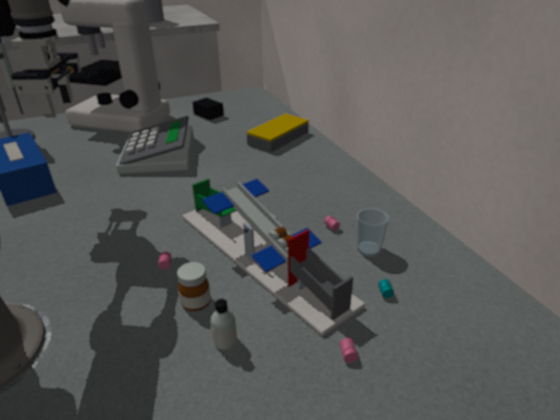

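The top view shows the raised green-end pads at about (215,198) and (227,247). The vials are at (291-315,203) by the red shutter at (322,197), and the jar, beaker and dropper are clear of the green end.

```bash
cat > h.py <<'E'
import numpy as np,cv2
def ray(c,u,v,z):
    E=c["extrinsics"];R=E[:3,:3];t=E[:3,3];o=-R.T@t
    d=R.T@np.linalg.inv(c["K"])@[u,v,1];return o+d*(z-o[2])/d[2]
def proj(c,p):
    E=c["extrinsics"];q=c["K"]@(E[:3,:3]@p+E[:3,3]);return q[:2]/q[2]
def blobs(c,lo,hi,mn=60):
    h=cv2.cvtColor(c["frame"],cv2.COLOR_RGB2HSV);m=cv2.inRange(h,lo,hi)
    n,l,s,ce=cv2.connectedComponentsWithStats(m)
    return [(s[i,4],ce[i],l==i) for i in range(1,n) if s[i,4]>mn]
E
python3 - <<'E'
import pickle,numpy as np;from h import *
d=pickle.load(open("c0.pkl","rb"));t=d["top"];s=d["side"]
P=[]
for a,ce,_ in blobs(t,(105,120,50),(130,255,255),200):
    z=118 if ce[0]<260 else 75
    if ce[1]>300: continue
    p=ray(t,*ce,z);P.append(p);print("pad",a,ce.round(1),p.round(1),"side px",proj(s,p).round(1))
for a,ce,_ in blobs(s,(105,120,50),(130,255,255),100): print("side",a,ce.round(1))
P=np.array(P)
r=P[P[:,1].argsort()[-2:]];l=P[P[:,1].argsort()[:2]]
r=r[r[:,0].argsort()];l=l[l[:,0].argsort()]
print("width raised",np.linalg.norm((r[1]-r[0])[:2]),"low",np.linalg.norm((l[1]-l[0])[:2]))
ys=(l.mean(0)-r.mean(0))[:2];print("len(exp~162)",np.linalg.norm(ys));yaw=np.arctan2(ys[1],ys[0]);print("y_s dir",ys/np.linalg.norm(ys),yaw)
x=(r[0]-r[1])[:2];print("x_s dir ",x/np.linalg.norm(x))
E
```

```text
pad 442 [297.9 180.4] [594.2 -25.3  75. ] side px [304.5 237.6]
pad 548 [213.9 197.8] [548.5 132.2 118. ] side px [253.5 186.7]
pad 474 [310.6 225.3] [506.2 -51.2  75. ] side px [267.5 256.6]
pad 588 [226.1 246.7] [460.  106.4 118. ] side px [216.9 201.3]
side 1147 [ 20.9 154.3]
side 249 [255.6 187.3]
side 371 [217.6 202.4]
side 115 [313.1 240.3]
side 488 [268.1 258. ]
width raised 92.12258490204559 low 91.776268871494
len(exp~162) 164.14547047072853
y_s dir [ 0.28009305 -0.95997286] -1.2869052872652886
x_s dir  [-0.95996353 -0.28012502]
```

Pad spacing is 92 mm (91 expected) and the length is 164 mm (about 162 expected). The side view agrees within 2 px. I'll move above the near pad, with the jaws shut and lined up along the trough.

Emit:
step_arm:
  increments: "0 0 -0.06 -32 -21 0 -1; 0 0 -0.12 -64 -42 0 -1; 0 0 -0.18 -96 -63 0 -1; 0 0 -0.24 -127 -84 0 -1; 0 0 -0.3 -159 -105 0 -1; 0 0 -0.36 -191 -126 0 -1; 0 0 -0.42 -223 -148 0 -1; 0 0 -0.48 -255 -169 0 -1; 0 0 -0.54 -287 -190 0 -1; 0 0 -0.6 -319 -211 0 -1; 0 0 -0.64 -350 -232 0 -1; 0 0 -0.665 -382 -253 20 -1; 0 0 -0.665 -382 -253 40 -1; 0 0 -0.665 -382 -253 60 -1; 0 0 -0.665 -382 -253 60 -1; 0 0 -0.665 -382 -253 60 -1"

```text
time: 2.1
tool_pos: [456.2, 109.8, 189.3]
tcp_rot: [-3.142, 0.001, -2.859]
contact_force: [0.6, -0.0, 0.7]
grip_width: 0.2
```

```bash
python3 - <<'E'
from plant import *
import cv2,numpy as np
for n in("top","side"):
    c=capture(n);cv2.imwrite(f"pics/{n}1.png",c["frame"][:,:,::-1])
o=get_obs();print(o["time"],o["tool_pos"],o["tcp_rot"],o["grip_width"],o["contact_force"])
E
```

```text
2.2 [456.37903485 109.81852772 189.58278193] [-3.14130726e+00  1.62674017e-03 -2.85910920e+00] 0.3174742902187609 [ 0.5754189  -0.04398303  0.38319474]
```

View pics/side1.png

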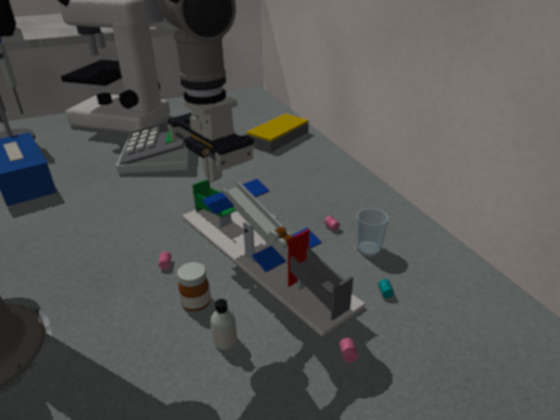

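The fingertips, at about (214,176), hang right over the near raised pad at (217,203). I'll press down gently.

Emit:
step_arm:
  increments: "0 0 0 0 0 20 -1; 0 0 0 0 0 38 -1; 0 0 0 0 0 44 -1; 0 0 0 0 0 48 -1; 0 0 0 0 0 52 -1; 0 0 0 0 0 56 -1; 0 0 0 0 0 60 -1; 0 0 0 0 0 64 -1; 0 0 0 0 0 68 -1; 0 0 0 0 0 72 -1; 0 0 0 0 0 76 -1; 0 0 0 0 0 79 -1; 0 0 0 0 0 82 -1; 0 0 0 0 0 82 -1"

```text
time: 3.95
tool_pos: [455.8, 109.6, 106.5]
tcp_rot: [-3.142, -0.0, -2.859]
contact_force: [-0.2, -0.9, 0.6]
grip_width: 0.4
```

```bash
python3 - <<'E'
from plant import *
import cv2,numpy as np
for n in("top","side"):
    c=capture(n);cv2.imwrite(f"pics/{n}2.png",c["frame"][:,:,::-1])
o=get_obs();print(o["time"],o["tool_pos"],o["contact_force"])
E
```

```text
4.05 [455.92500427 109.56019956 106.66870559] [ 0.1599755   0.55718018 -0.37634217]
```

View pics/side2.png

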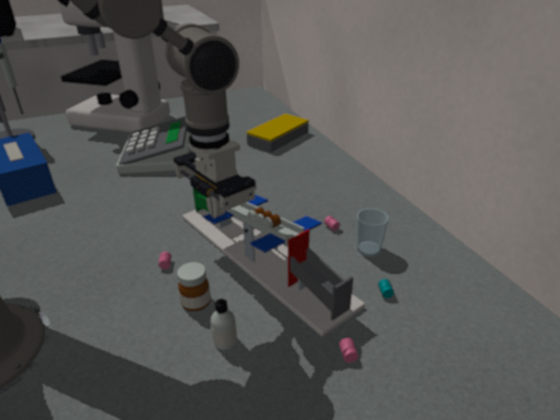

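View pics/top2.png

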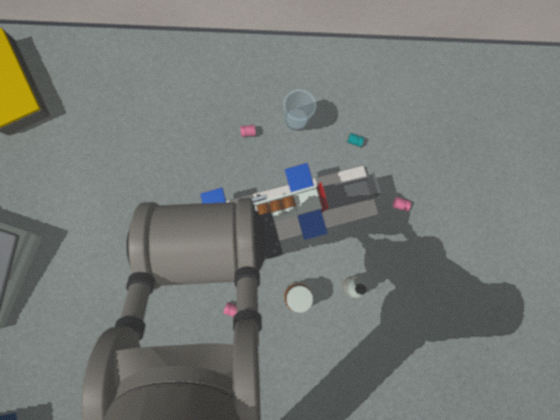

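The gate is past level: the far pads have risen and the vials (around (276,205) in the top view) are rolling toward green. I'll keep pressing in small steps to the stop.

Emit:
step_arm:
  increments: "0 0 0 0 0 1 -1; 0 0 0 0 0 2 -1; 0 0 0 0 0 3 -1; 0 0 0 0 0 4 -1; 0 0 0 0 0 4 -1; 0 0 0 0 0 4 -1"

```text
time: 4.8
tool_pos: [455.9, 109.7, 102.7]
tcp_rot: [3.142, 0.0, -2.859]
contact_force: [-0.9, 0.3, -0.4]
grip_width: 0.5
```

```bash
python3 - <<'E'
from plant import *
import cv2,numpy as np
for n in("top","side"):
    c=capture(n);cv2.imwrite(f"pics/{n}3.png",c["frame"][:,:,::-1])
o=get_obs();print(o["time"],o["tool_pos"],o["contact_force"])
E
```

```text
4.9 [455.95690694 109.68861057 102.75177173] [-0.33550001  0.37060499  0.07976227]
```

View pics/side3.png

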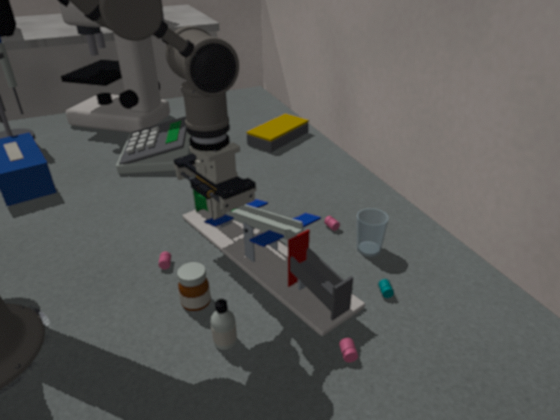

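The vials have left the gate's far half. There is still no force reading, so I'll lower slowly until I feel the stop.

Emit:
step_arm:
  increments: "0 0 0 0 0 1 -1; 0 0 0 0 0 1 -1; 0 0 0 0 0 2 -1; 0 0 0 0 0 2 -1"

```text
time: 5.4
tool_pos: [455.9, 109.7, 100.6]
tcp_rot: [3.141, -0.0, -2.859]
contact_force: [1.1, 0.0, -0.4]
grip_width: 0.7
```

Emit:
step_arm:
  increments: "0 0 0 0 0 1 -1; 0 0 0 0 0 1 -1"

```text
time: 5.65
tool_pos: [455.9, 109.7, 99.6]
tcp_rot: [3.141, -0.0, -2.859]
contact_force: [0.7, 0.0, 0.2]
grip_width: 0.4
```

Emit:
step_arm:
  increments: "0 0 0 0 0 1 -1; 0 0 0 0 0 1 -1"

```text
time: 5.9
tool_pos: [455.9, 109.7, 98.7]
tcp_rot: [3.142, -0.0, -2.859]
contact_force: [-0.1, -0.5, 0.7]
grip_width: 0.3
```

Emit:
step_arm:
  increments: "0 0 0 0 0 1 -1; 0 0 0 0 0 1 -1"

```text
time: 6.15
tool_pos: [456.1, 109.6, 98.1]
tcp_rot: [-3.142, 0.0, -2.859]
contact_force: [-2.6, -0.4, 4.5]
grip_width: 0.2
```

```bash
python3 - <<'E'
from plant import *
import cv2,numpy as np
for n in("top","side"):
    c=capture(n);cv2.imwrite(f"pics/{n}4.png",c["frame"][:,:,::-1])
    cv2.imwrite(f"pics/{n}4z.png",cv2.resize(c["frame"][150:300,150:350,::-1],None,fx=4,fy=4,interpolation=2))
o=get_obs();print(o["time"],o["tool_pos"],o["contact_force"])
E
```

```text
6.25 [456.060941   109.65001198  98.10533691] [-1.45866032 -0.79835291  5.87239027]
```

View pics/side4z.png

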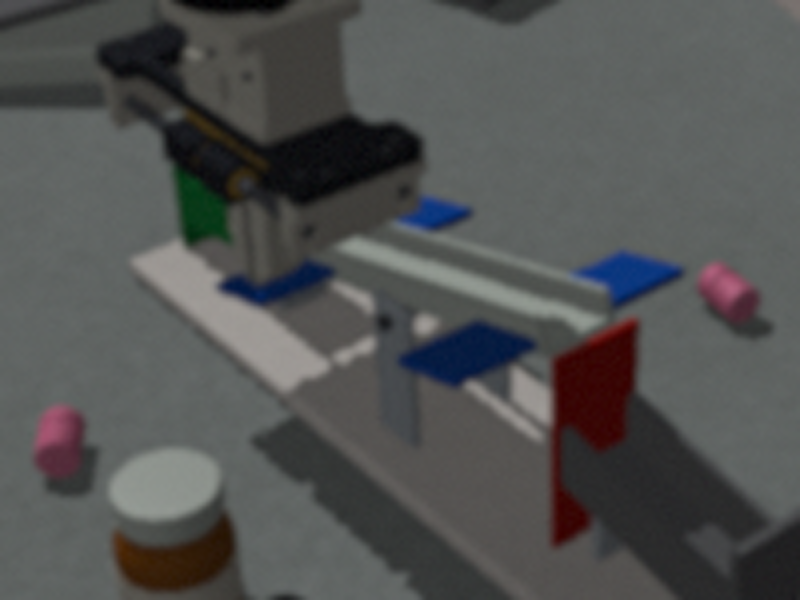

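At a tip height of 76 mm the force rose to about 6 N, which is the stop, and the far end is fully up. Now I'll lift straight up and move clear.

Emit:
step_arm:
  increments: "0 0 0 0 0 -4 -1; 0 0 0 0 0 -15 -1; 0 0 0 0 0 -40 -1; 0 0 0 0 0 -75 -1; 0 0 0 0 0 -110 -1; 0 0 0 0 0 -140 -1; 0 0 0 30 30 -150 -1; 0 0 0 40 70 -150 -1; 0 0 0 50 110 -150 -1; 0 0 0 60 150 -150 -1; 0 0 0 70 190 -150 -1; 0 0 0 80 230 -150 -1; 0 0 0 90 270 -150 -1; 0 0 0 100 300 -150 -1; 0 0 0 100 300 -150 -1; 0 0 0 100 300 -150 -1"

```text
time: 8.25
tool_pos: [276.5, 369.5, 248.0]
tcp_rot: [-3.141, 0.0, -2.859]
contact_force: [-0.1, -0.2, 0.7]
grip_width: 0.4
```

```bash
python3 - <<'E'
from plant import *
import cv2,numpy as np
from h import *
for n in("top","side"):
    c=capture(n);cv2.imwrite(f"pics/{n}5.png",c["frame"][:,:,::-1])
    cv2.imwrite(f"pics/{n}5z.png",cv2.resize(c["frame"][130:280,130:330,::-1],None,fx=4,fy=4,interpolation=2))
    if n=="top":
      for a,ce,_ in blobs(c,(105,120,50),(130,255,255),200):
        z=75 if ce[0]<260 else 118
        print(a,ce.round(1),ray(c,*ce,z).round(1))
    else:
      for p in ([460,106.4,75],[548.5,132.2,75]): print(proj(c,np.array(p)))
      for a,ce,_ in blobs(c,(105,120,50),(130,255,255),60): print(a,ce.round(1))
o=get_obs();print(o["time"],o["tool_pos"],o["contact_force"])
E
```

```text
545 [297.7 176.3] [593.2 -20.9 118. ]
476 [214.6 201.7] [547.4 136.1  75. ]
588 [311.2 224.1] [504.7 -47.  118. ]
513 [226.3 248. ] [458.8 110.   75. ]
[218.67776269 218.94604559]
[254.30994122 203.8697135 ]
1136 [ 20.9 154.2]
105 [256.5 202.9]
205 [218.9 219.2]
183 [307.  218.4]
314 [266.  237.6]
8.35 [276.87592793 369.25054354 247.91252275] [ 0.62176246 -0.0550766  -0.09390676]
```

View pics/top5z.png

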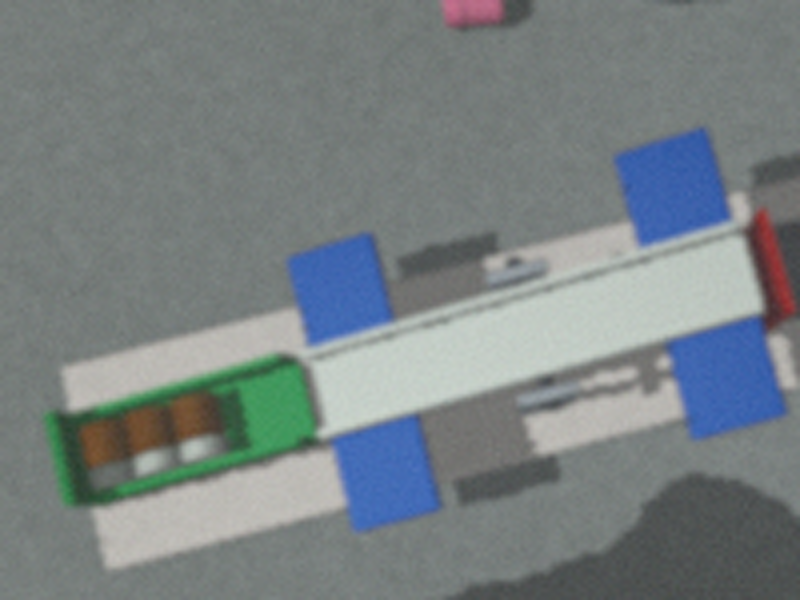

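View pics/side5.png

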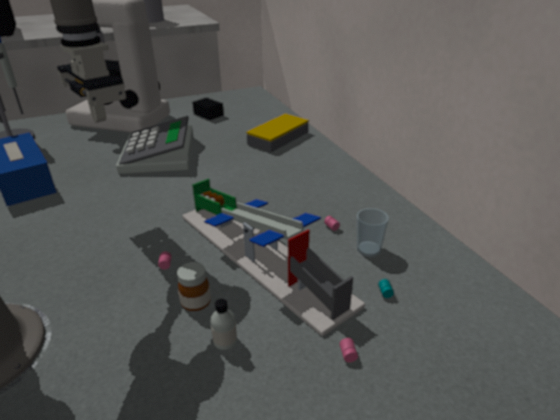

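View pics/top5.png

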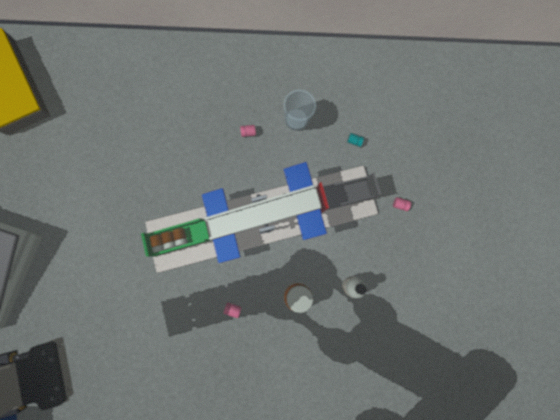

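All three vials lie in the green chute, at (155-180,238) in the top view. The green-end pads read 75 mm high (the side view agrees within 2 px), so the gate is fully over. The jar, beaker and dropper stand where they were, and the hand is clear.

```bash
python3 -c "
from plant import *
print(close_job())"
```

```text
the job is handed in; nothing more can be done
None
```

I pressed the near raised blue pad (`raised_pad`) down with the shut fingertips until the gate reached its far stop. At the stop the tips were at 76 mm and the push read about 6 N. I then lifted the hand straight up, moved it clear and handed in the job at about 8.4 s.

- **Vials:** the last pictures show all three lying in the green chute against its end wall.
- **Gate:** it is still leaning fully over. The green-end pads fit a height of 75 mm, agreeing in both views within 2 px.
- **Bystanders:** the jar, beaker, dropper bottle and look-alike vials appear where they were at the start. I checked these by eye only.
- **Hand:** it touches nothing, and the force reads about 0.

No check failed. Early in the press the force read near zero, because the gate needs only 1 to 2 N to rock, so I kept lowering until I felt the stop.

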